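Complete a solar-module hardware kit from the parts crate

ROBOT

A 6-joint arm with a two-finger parallel gripper is mounted at the origin on the work surface. World frame = base frame: x ahead of the robot, y to its left, z up, the work surface at z = 0. Lengths are in m, angles in degrees, forces in N, time in s.
With the tool pointing down it reaches from about 0.35 to 0.875 m from the base axis. Payload 4.2 kg.
Tool frame: the origin (TCP) lies at the very end of the fingers, on their centre line; the grasp point (between the pads) lies 19 mm behind it; z points along the fingers, y is the line along which they close (so a half turn about z gives the same grasp; the last joint's range is limited). The gripper opens to 87 mm and grips with 3 to 60 N. Pads are 19 mm wide; open, the fingers measure 117 mm over their backs; the gripper's body (75 mm by 190 mm) begins 51 mm behind the grasp point.
Start: joints at [-48.495, 22.042, 0.453, 0, -68.411, -14.817], TCP at [0.281, -0.558, 0.223] pointing down, gripper open.
Joint ranges: [-179.83, 179.83], [-69.29, 118.12], [-61.27, 80.66], [-181.25, 117.63], [-171.15, -9.14], [-177.46, 177.46]. Speed limits (degrees/s): [159.86, 159.86, 180, 180, 180, 180].

INTERFACE

Orientations are given as a 3x3 rotation matrix whose columns are the frame's x, y, z axes.
In Python, from station import r gives the robot as it stands.
- The arm moves only by the tool jog_arm, never from a script. Its argument "plan" is text: rows parted by semicolons, each of 7 numbers parted by spaces: the shift along the tool's x, y, z normalised to -1 to 1, where 1 is 0.025 m, then the turn, a rotation vector about the tool's x, y, z normalised to -1 to 1, where 1 is 8 degrees, then the closure, from -1 (fully open) to 1 (shut). A call has exactly 10 rows; each row shifts and turns the commanded pose from where the row before left it, along the tool's axes as they then stand; what a row does not reach is not made up. A row lasts 1/10 s, in which the tool goes at most 50 mm and 8.59 degrees, less where a joint would pass 70% of its speed; a pose out of reach is approached as far as the arm can. A call with a number of a shift or a turn outside -1 to 1 is refused whole. A call with a gripper value outside its range is refused whole. The fingers move at their own pace and stop on an object; the grip force is fixed at half the most. Time passes only in rows, so rows that do not move let the fingers close, or fill a call up. It gives the time, the measured TCP pose, the force, the opening and the grip force at its end, in the units of the state.
- r.sense(): the state, without advancing time (a new reading comes with each control period).
- r.capture(name): name is "scene" or "top" or "wrist"; returns (picture, depth): 420x560x3 uint8, red, green, blue; 420x560 float32, m along the optical axis (not along the pixel's ray), 0 where there is no reading.
- r.get_calibration(name): a dict with "mtx" (3x3 intrinsics, pixels), "extrinsics" (4x4, takes a point from camera to world coordinates). Camera axes: x right, y up, looking along -z (the intrinsics and any distortion apply to the point x, -y, -z); pixel columns grow to the right and rows downward; lengths in m; the calibration is good to about 2 mm. The wrist camera is an equidistant fisheye: a pixel r from the principal point sees the ray r / f radians off the axis. A picture is of the moment at which its call begins: read the wrist's pose just before it. get_calibration takes no time and is no camera call; for the wrist camera it gives the pose at the moment of the call.
- r.finish_job(): hands the job in; it is judged then, once.
The state is a dict: "time_s": time; "joints": joint angles; "joint_velocities": joint speeds; "effort": joint torques, N m; "tcp_pos": TCP position; "ee_rot": TCP orientation; "wrist_force": force on the tool from outside, world axes, zero at the start; "moment": the same for the moment, N m; "gripper_width": opening from 0.0 (shut) to 1.0 (fully open); "gripper_force": force on a finger pad.
Only numpy, scipy, OpenCV 4.12 (cv2) and the standard library are available. Lean on these libraries where they do the work, as an engineer would, in place of code of your own. Each camera call takes 0.05 s, during which the arm holds its last target. There are 200 camera calls.

TASK

Take the junction box with the orange lid out of the blue parts crate, where it stands on its edge among other parts, and lay it in the one nest of the green kit tray that fits it, lying flat with the orange lid up and fully down in the nest. Leave the other parts in the crate and the round plug in its nest in the tray.

Things in the scene. Friction and masses are not known exactly. Their poses are not given: they have to be found in the camera images.
- jbox: Target: black junction box, 100 x 60 x 28 mm, about 0.16 kg, an 8 mm thick orange lid over one 100 x 60 face. At the start it stands in the crate on a long edge, turned any way. Origin: centre of that edge face. x: out of the lid (lid face at +14 mm, back at -14 mm); y: along the 100 mm length; z: along the 60 mm width (0 to 60 mm), up at the start. In the nest it may lie either way round.
- jbox_center (a point): The middle of the junction box's solid, 30 mm along jbox's z from its origin; same axes as jbox.
- crate: Blue plastic open crate fixed to the table, outside 270 mm (its x) x 220 mm (its y), 65 mm high, walls and floor 5 mm thick. Origin: centre of its underside; z up.
- tray: Green kit tray fixed to the table, 190 mm (x) x 210 mm (y) x 20 mm high, with three nests 10 mm deep: an empty one for the junction box (64 x 104 mm, see tray_hole0), an empty one too short for it (64 x 74 mm, centre x = +45, y = -50 mm) and a round one 56 mm across (centre x = +45, y = +52 mm). Origin: centre of its underside; z up.
- tray_hole0 (a point): Centre of the mouth of the nest for the junction box, level with the tray's top (20 mm above the table), at x = -43, y = 0 mm in the tray's frame. The nest measures 64 mm along x and 104 mm along y, its floor lies 10 mm below this point and its rim is chamfered by 2 mm. Axes as the tray's.
- greybox: Another junction box, the same but with a grey lid, lying flat in the crate, lid up: 60 mm along its x, 100 mm along its y, 28 mm high. Origin: centre of its underside.
- rail: Aluminium channel offcut lying in the crate, 28 mm (x) x 110 mm (y) x 20 mm high, open side up. Origin: centre of its underside.
- key: Steel L-shaped frame corner key lying in the crate, 18 mm high, in a 70 x 70 mm square: one leg 20 mm wide along its y at x = -35 to -15 mm, the other 20 mm wide along x at y = -35 to -15 mm. Origin: centre of that square, on the underside.
- plug: Grey round plastic plug, 52 mm across and 28 mm high with a black button 32 mm across and 10 mm high on top, standing in the round nest of the tray. Origin: centre of its underside; z up.
Mind the look-alikes: they are no part of the job. There is more than one size of the rail; the one meant has the size given above. What is shaped like the plug but yellow is not meant.

How it is judged:
By the outcome, as a careful person would: the job done as asked, in the order asked, and still so for the second after the job is handed in, with the robot touching nothing.
It also fails if it takes over 72 s, if anything falls off the work surface, if the arm or the gripper's body presses on something with over 40 N, if the wrist force passes 120 N, or if a joint passes its speed limit or range.

## Working session

There is one attempt and no reset: what is moved stays moved. The work goes in short steps, Python scripts to look and compute and a tool call to move; the robot and the scene stay as the last step left them, time stands still between calls to the robot, and variables do not carry over. Pictures are saved under pics/ and viewed, at most 10 in all, crops included, and the job is handed in when it is done.

Besides the shell and the picture viewer there is one more tool, called after "Request:" by a JSON object that holds its "method" and its "body", one argument or row to a line. jog_arm: Moves the arm, as the interface text tells. Scaled input: -1 to 1 covers 0.025 m each way for a shift and 8 degrees each way for a turn. Its arguments: {"type":"object","properties":{"plan":{"type":"string"}},"required":["plan"]}

```bash
mkdir -p pics; ls; cat > h.py <<'E'
import numpy as np, cv2
from station import r
def cloud(name):
    c=r.get_calibration(name); img,d=r.capture(name)
    K=np.array(c["mtx"]);T=np.array(c["extrinsics"])
    v,u=np.mgrid[0:d.shape[0],0:d.shape[1]]
    x=(u-K[0,2])/K[0,0];y=(v-K[1,2])/K[1,1]
    if name=="wrist":
        rr=np.hypot(x,y)+1e-9; s=np.tan(rr)/rr; x=x*s;y=y*s
    P=np.stack([x*d,-y*d,-d],-1)@T[:3,:3].T+T[:3,3]
    P[d==0]=np.nan
    return img,d,P
E
python3 - <<'E'
from h import *
for n in("scene","top"):
    img,d,P=cloud(n); np.savez(n+".npz",img=img,P=P,d=d)
    cv2.imwrite(f"pics/{n}.png",img[:,:,::-1]); c=r.get_calibration(n);print(n,np.array(c["extrinsics"]).round(3).tolist(),c["mtx"],c.keys())
s=r.sense();print(s)
E
```

```text
pics
scene [[0.056, -0.711, 0.701, 1.164], [0.998, 0.051, -0.028, -0.08], [-0.016, 0.701, 0.713, 0.785], [0.0, 0.0, 0.0, 1.0]] [[397.10204197   0.         279.98956069]
 [  0.         397.10204197 206.5713441 ]
 [  0.           0.           1.        ]] dict_keys(['mtx', 'extrinsics'])
top [[0.017, 0.995, -0.098, 0.311], [-1.0, 0.019, 0.017, -0.02], [0.019, 0.098, 0.995, 1.452], [0.0, 0.0, 0.0, 1.0]] [[495.43016581   0.         279.93539376]
 [  0.         495.43016581 213.57931816]
 [  0.           0.           1.        ]] dict_keys(['mtx', 'extrinsics'])
{'time_s': 0.1, 'joints': array([-4.84957226e+01,  2.20870187e+01,  3.86340551e-01, -2.38998125e-02,
       -6.84105372e+01, -1.48150236e+01]), 'joint_velocities': array([-0.08841845, -0.10405401,  0.26758625,  0.08498998, -0.04254512,
        0.0088908 ]), 'effort': array([ 5.94296798e-04, -3.91690207e+01,  1.87934750e+01,  4.23182979e+00,
        1.34891242e-02, -6.67323161e-05]), 'tcp_pos': array([ 0.28046948, -0.5579295 ,  0.22155701]), 'ee_rot': array([[-8.93524681e-01, -4.49012977e-01, -9.95807466e-04],
       [-4.49014065e-01,  8.93523051e-01,  1.71068936e-03],
       [ 1.21655204e-04,  1.97567472e-03, -9.99998041e-01]]), 'wrist_force': array([-0.21842063, -0.72206628,  0.91727968]), 'moment': array([-0.01597743,  0.06600894,  0.0014617 ]), 'gripper_force': 0.0, 'gripper_width': 0.999899975650558}
```

View pics/scene.png

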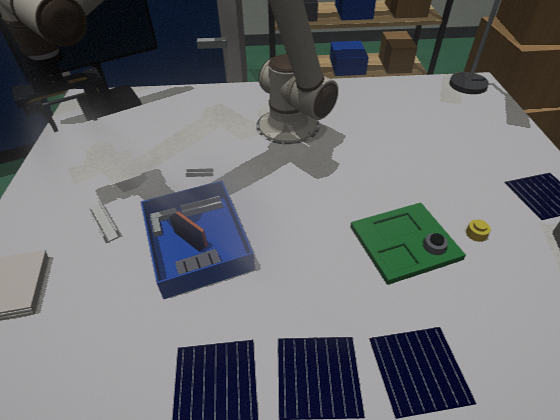

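View pics/top.png

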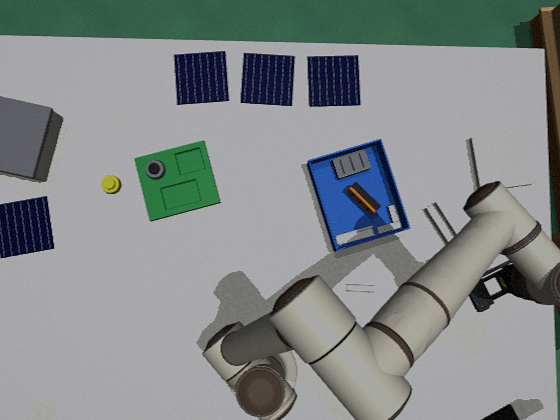

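The scene view shows the crate at (195,235) with the orange-lidded box at (188,230), and the tray at (408,240). In the top view the box is at (362,198). The grey box at (352,163) lies flat with no orange, so it isn't the one meant. In the top view the long nest is at (182,194), the short one at (190,160) and the plug at (155,168). The yellow plug at (111,184) is a look-alike.

```bash
python3 - <<'E'
from h import *
tiles=[]
for n in("scene","top"):
    z=np.load(n+".npz");img,P=z["img"],z["P"]
    hsv=cv2.cvtColor(img,cv2.COLOR_RGB2HSV);H,S,V=[hsv[...,i].astype(int) for i in range(3)]
    fin=np.isfinite(P[...,2]); v,u=np.mgrid[0:420,0:560]
    win=((u>305)&(u<412)&(v>138)&(v<255)) if n=="top" else ((u>138)&(u<256)&(v>180)&(v<296))
    def rep(tag,m):
        q=P[m]
        if len(q)<5: print(n,tag,len(q));return
        (c,wh,a)=cv2.minAreaRect(q[:,:2].astype(np.float32)*1000)
        print(n,tag,len(q),"z pct",np.percentile(q[:,2]*1000,[5,50,95]).round(1),"rect",np.round(c,1),np.round(wh,1),round(a,1))
    o=win&fin&(H<20)&(S>120)&(V>60); rep("orange",o); rep("orange top",o&(P[...,2]>.058))
    dark=win&fin&(P[...,2]>.055)&~((H>95)&(H<130)&(S>120)); rep("jbox top",dark&((H<20)|(V<70)))
    g=fin&(H>45)&(H<85)&(S>120)&(P[...,2]>-.02)&(P[...,2]<.05)
    if n=="top": g&=(u>130)&(u<225)&(v>135)&(v<225)
    else: g&=(u>345)&(u<470)&(v>200)&(v<285)
    rep("tray top",g&(P[...,2]>.016)); rep("tray floor",g&(P[...,2]>.004)&(P[...,2]<.0135))
    b=win&fin&(H>95)&(H<130)&(S>120); rep("crate rim",b&(P[...,2]>.06))
    table=fin&(S<40)&(V>120)&(abs(P[...,2])<.02); print("table z",np.median(P[table][:,2]))
    # other part heights
    oth=win&fin&(S<60)&(V>60)&(P[...,2]>.015)&(P[...,2]<.045)
    k,l,st,ce=cv2.connectedComponentsWithStats(oth.astype(np.uint8))
    for i in range(1,k):
        if st[i,4]>60: rep(f"grey{ce[i].round()}",l==i)
    c=img[135:260,300:420] if n=="top" else img[175:300,135:260]
    tiles.append(cv2.resize(c,(400,400),interpolation=cv2.INTER_CUBIC))
cv2.imwrite("pics/crop.png",np.hstack(tiles)[:,:,::-1])
E
```

```text
scene orange 58 z pct [63.8 65.7 67.4] rect [ 491.5 -277.9] [95.6  5.5] 46.0
scene orange top 58 z pct [63.8 65.7 67.4] rect [ 491.5 -277.9] [95.6  5.5] 46.0
scene jbox top 448 z pct [56.5 65.2 67.6] rect [ 521.9 -307.3] [268.1 126.7] 17.5
scene tray top 3054 z pct [17.7 20.  22.5] rect [543.4 255.8] [191.5 210.4] 16.3
scene tray floor 1317 z pct [ 7.1 10.1 12.4] rect [553.4 255.7] [171.8 207.8] 16.3
scene crate rim 394 z pct [60.9 64.9 67.5] rect [ 507.7 -267.4] [269.4 217.4] 17.8
table z 0.0005018064064804539
scene grey[207. 198.] 244 z pct [16.4 24.2 42.9] rect [ 372.3 -257.4] [ 48.4 126.6] 0.4
scene grey[175. 201.] 104 z pct [29.5 38.8 44.5] rect [ 387.3 -325.9] [ 7.7 82.9] 18.6
scene grey[202. 208.] 140 z pct [16.3 22.  26.5] rect [ 404.5 -261.1] [  8.2 107.2] 16.5
scene grey[160. 218.] 297 z pct [16.8 23.6 26.4] rect [ 438.1 -357.4] [79.1 69.1] 17.0
scene grey[197. 261.] 521 z pct [31.3 33.5 35.5] rect [ 591.1 -254.7] [42.4 97.6] 18.7
scene grey[249. 263.] 67 z pct [17.4 32.3 44.1] rect [ 603.8 -133.4] [ 4.1 22.5] 21.5
top orange 123 z pct [62.1 65.9 70. ] rect [ 492.9 -276.7] [97.6 11.2] 45.0
top orange top 122 z pct [62.1 65.9 70.1] rect [ 492.9 -276.7] [97.6 11.2] 45.0
top jbox top 357 z pct [59.2 66.  70.5] rect [ 499.1 -282.8] [97.8 29.2] 45.5
top tray top 2915 z pct [17.  21.4 26.4] rect [544.8 257.2] [190.1 209. ] 16.4
top tray floor 1037 z pct [ 6.1 10.5 13.2] rect [546.3 255.6] [190.3 204. ] 16.5
top crate rim 646 z pct [60.9 65.8 70.9] rect [ 508.6 -266. ] [269.5 221.7] 17.9
table z 0.0013582507724272386
top grey[351. 163.] 629 z pct [29.8 34.5 39.5] rect [ 602.5 -249.2] [59.6 98.5] 19.6
top grey[391. 221.] 268 z pct [19.6 24.4 29.2] rect [ 443.4 -355.2] [68.3 71. ] 16.4
```

View pics/crop.png

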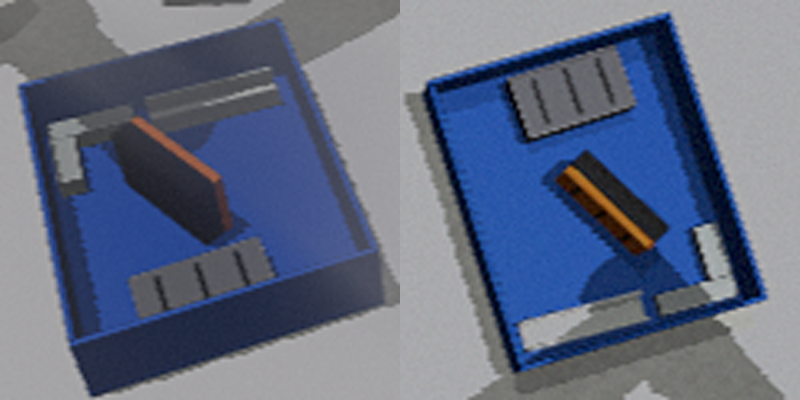

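The crop confirms the target: the box standing on edge with the orange strip, at (607,210) in the top-view half, and both views agree. Its centre is about (0.499, -0.283) with the top at z 0.065. The long axis is at 45.5° and the lid faces 135.5°. The tray is at (0.544, 0.2565), turned 16.3°, which puts the nest at (0.503, 0.244).

My plan:
1. Grip the box across its thickness and lift it out.
2. Lean it onto its back on the free table between the crate and the tray.
3. Regrasp it flat across the 60 mm width and set it in the nest.

Request:
{"method": "jog_arm", "body": {
  "plan": "0 0 0 0 0 -0.78 -1; 0 0 0 0 0 -0.78 -1; 0 0 0 0 0 -0.79 -1; -1 0.1 0 0 0 0 -1; -1 0.1 0 0 0 0 -1; -1 0.1 0 0 0 0 -1; -1 0.1 0 0 0 0 -1; -1 0.1 0 0 0 0 -1; -1 0.1 0 0 0 0 -1; -1 0.1 0 0 0 0 -1"
}}

```text
time_s: 1.1
tcp_pos: [0.3912, -0.4202, 0.222]
ee_rot: [[-0.701, -0.713, -0.001], [-0.713, 0.701, 0.001], [-0.0, 0.001, -1.0]]
wrist_force: [0.0, 0.1, -0.3]
gripper_width: 1.0
gripper_force: 0.0
```

Request:
{"method": "jog_arm", "body": {
  "plan": "-1 0.1 0.4 0 0 0 -1; -1 0.1 0.4 0 0 0 -1; -1 0.1 0.4 0 0 0 -1; -1 0.1 0.4 0 0 0 -1; -1 0.1 0.4 0 0 0 -1; -1 0.1 0.4 0 0 0 -1; -0.96 0.05 0.4 0 0 0 -1; 0 0 0 0 0 0 -1; 0 0 0 0 0 0 -1; 0 0 0 0 0 0 -1"
}}

```text
time_s: 2.1
tcp_pos: [0.501, -0.2863, 0.1528]
ee_rot: [[-0.701, -0.713, 0.0], [-0.713, 0.701, -0.0], [0.0, -0.0, -1.0]]
wrist_force: [-0.2, 0.3, 0.1]
gripper_width: 1.001
gripper_force: 0.0
```

```bash
cat >> h.py <<'E'
from scipy.spatial.transform import Rotation as Ro
def go(p,yawy=None):
    "tool-frame shift (units) to world point p, from the present pose; z-turn units to put tool y at yawy deg (mod 180)"
    s=r.sense();R=s["ee_rot"];print("t",s["time_s"],"p",s["tcp_pos"].round(4),"y ang",np.degrees(np.arctan2(R[1,1],R[0,1])).round(2),"z",R[:,2].round(3),"F",s["wrist_force"].round(1),"w",round(s["gripper_width"]*87,1),"j",s["joints"].round(0))
    if yawy is not None:
        a=np.degrees(np.arctan2(R[1,1],R[0,1])); d=(yawy-a+90)%180-90; print("turn z units",(-d/8).round(2))
        R=Ro.from_euler("z",d,degrees=True).as_matrix()@R
    print("units",(R.T@(np.array(p)-s["tcp_pos"])/.025).round(2))
E
python3 - <<'E'
from h import *
go([.4995,-.2835,.031],135.5)
img,d,P=cloud("wrist"); cv2.imwrite("pics/w1.png",img[:,:,::-1]); 
hsv=cv2.cvtColor(img,cv2.COLOR_RGB2HSV);H,S,V=[hsv[...,i].astype(int) for i in range(3)]
m=np.isfinite(P[...,2])&(H<20)&(S>120)&(V>60)&(P[...,2]>.055)&(np.hypot(P[...,0]-.5,P[...,1]+.28)<.09)
q=P[m];print(len(q)); print(np.median(q[:,2]) if len(q) else 0, cv2.minAreaRect(q[:,:2].astype(np.float32)*1000) if len(q)>5 else 0)
E
```

```text
t 2.1 p [ 0.501  -0.2863  0.1528] y ang 135.46 z [ 0. -0. -1.] F [-0.2  0.3  0.1] w 87.1 j [-14.  21. -12.   0. -57. -31.]
turn z units -0.01
units [-0.04  0.12  4.87]
1983
0.06674178847942969 ((474.1072998046875, -289.8407897949219), (109.93537139892578, 95.3428955078125), 85.44816589355469)
```

View pics/w1.png

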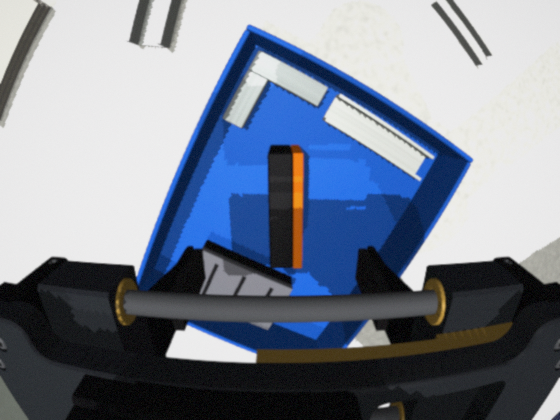

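The wrist view shows the box at (285,205), centred between the fingers at about (200,285) and (360,285). The grey box at (240,285) is clear of the left finger. Next I descend and grip.

Request:
{"method": "jog_arm", "body": {
  "plan": "-0.04 0.12 0.8 0 0 0 -1; 0 0 1 0 0 0 -1; 0 0 1 0 0 0 -1; 0 0 0.8 0 0 0 -1; 0 0 0.7 0 0 0 -1; 0 0 0.57 0 0 0 -1; 0 0 0 0 0 0 -1; 0 0 0 0 0 0 1; 0 0 0 0 0 0 1; 0 0 0 0 0 0 1"
}}

```text
time_s: 3.15
tcp_pos: [0.5005, -0.2834, 0.0319]
ee_rot: [[-0.701, -0.713, 0.002], [-0.713, 0.701, -0.001], [-0.001, -0.002, -1.0]]
wrist_force: [-0.5, 0.0, -0.2]
gripper_width: 0.811
gripper_force: 0.0
```

Request:
{"method": "jog_arm", "body": {
  "plan": "0 0 0 0 0 0 1; 0 0 0 0 0 0 1; 0 0 0 0 0 0 1; 0 0 0 0 0 0 1; 0 0 0 0 0 0 1; 0 0 0 0 0 0 1; 0 0 0 0 0 0 1; 0 0 0 0 0 0 1; 0 0 -0.2 0 0 0 1; 0 0 -0.2 0 0 0 1"
}}

```text
time_s: 4.15
tcp_pos: [0.4998, -0.283, 0.0409]
ee_rot: [[-0.701, -0.713, -0.0], [-0.713, 0.701, 0.0], [0.0, 0.0, -1.0]]
wrist_force: [0.8, -0.0, -0.1]
gripper_width: 0.312
gripper_force: 30.0
```

Request:
{"method": "jog_arm", "body": {
  "plan": "0 0 -0.8 0 0 0 1; 0 0 -1 0 0 0 1; 0 0 -1 0 0 0 1; 0 0 -1 0 0 0 1; 0 0 -1 0 0 0 1; -0.5 0.5 0 0 0 0 1; -1 1 0 0 0 0 1; -1 1 0 0 0 0 1; -1 1 0 0 0 0 1; -1 1 0 0 0 0 1"
}}

```text
time_s: 5.15
tcp_pos: [0.4983, -0.1227, 0.1613]
ee_rot: [[-0.701, -0.713, 0.001], [-0.713, 0.701, 0.0], [-0.001, -0.001, -1.0]]
wrist_force: [0.7, 0.2, -0.5]
gripper_width: 0.317
gripper_force: 30.0
```

Request:
{"method": "jog_arm", "body": {
  "plan": "-1 1 0 0 0 0 1; -1 1 0 0 0 0 1; -1 1 0 0 0 0 1; -0.5 0.5 0 0 0 0 1; 0 0 0 -0.95 0 0 1; 0 0 0 -0.95 0 0 1; 0 0 0 -0.95 0 0 1; 0 0 0 -0.95 0 0 1; 0 0 0 -0.95 0 0 1; 0 0 0 0 0 0 1"
}}

```text
time_s: 6.15
tcp_pos: [0.4986, -0.002, 0.1578]
ee_rot: [[-0.704, -0.556, -0.441], [-0.71, 0.554, 0.434], [0.003, 0.619, -0.785]]
wrist_force: [-0.6, -0.3, -1.8]
gripper_width: 0.32
gripper_force: 30.0
```

```bash
python3 - <<'E'
from h import *
s=r.sense();R=s["ee_rot"]
p=s["tcp_pos"]
# box corner (back bottom edge), tip 26mm above bottom edge
c=p+R@np.array([0,-.014,.026]); print("back-bottom edge",c.round(4))
go(p-[0,0,c[2]-.003])
img,d,P=cloud("scene"); cv2.imwrite("pics/s2.png",cv2.resize(img[80:330,120:400],(784,600))[:,:,::-1])
E
```

```text
back-bottom edge [0.4949 0.0016 0.1287]
t 6.15 p [ 0.4986 -0.002   0.1578] y ang 135.11 z [-0.441  0.434 -0.785] F [-0.6 -0.3 -1.8] w 27.8 j [  1.  30.   4. -26. -92. -40.]
units [-0.01 -3.11  3.95]
```

View pics/s2.png

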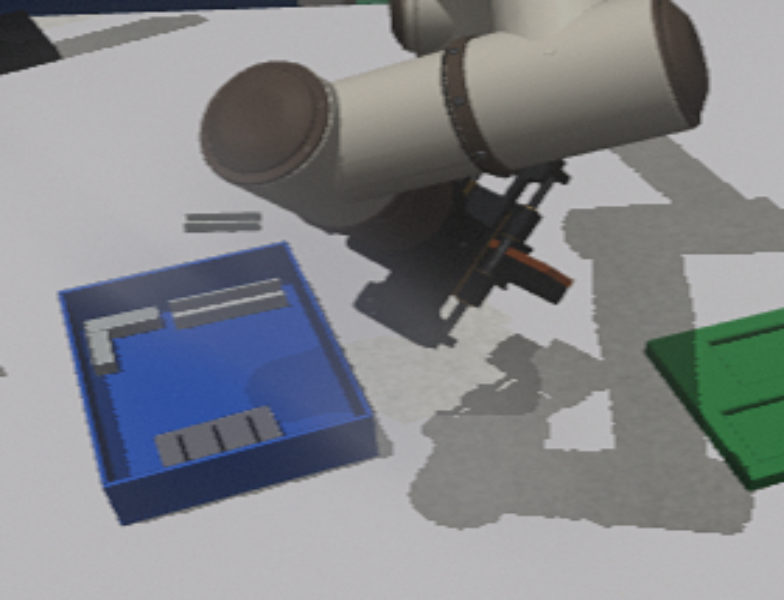

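The box is firmly held and leaning with the lid upward at (530,265). The gripper body is near the crate, so I lower it 30 mm farther towards +y until the edge touches the table.

Request:
{"method": "jog_arm", "body": {
  "plan": "-0.17 -0.49 0.89 0 0 0 1; -0.17 -0.49 0.89 0 0 0 1; -0.17 -0.49 0.89 0 0 0 1; -0.17 -0.49 0.89 0 0 0 1; -0.17 -0.49 0.89 0 0 0 1; 0 0 0 0 0 0 1; 0 -0.04 0.05 0 0 0 1; 0 -0.03 0.04 0 0 0 1; 0 0 0 0 0 0 1; 0 0 0 0 0 0 1"
}}

```text
time_s: 7.2
tcp_pos: [0.4985, 0.0289, 0.0336]
ee_rot: [[-0.701, -0.563, -0.437], [-0.713, 0.553, 0.432], [-0.001, 0.614, -0.789]]
wrist_force: [-0.2, 1.1, -1.4]
gripper_width: 0.318
gripper_force: 30.0
```

Request:
{"method": "jog_arm", "body": {
  "plan": "0 -0.06 0.08 0 0 0 1; 0 -0.06 0.08 0 0 0 1; 0 0 0 0 0 0 1; 0 0 0 0 0 0 0.08; 0 0 0 0 0 0 0.08; 0 0 0 0 0 0 0.08; 0 0 0 0 0 0 0.08; 0 0 0 0 0 0 0.08; 0 0 0 0 0 0 0.08; 0 0 -0.3 0 0 0 0.08"
}}

```text
time_s: 8.2
tcp_pos: [0.5003, 0.0262, 0.0331]
ee_rot: [[-0.701, -0.561, -0.441], [-0.713, 0.552, 0.432], [0.002, 0.617, -0.787]]
wrist_force: [0.9, 0.1, -1.0]
gripper_width: 0.464
gripper_force: 0.1
```

Request:
{"method": "jog_arm", "body": {
  "plan": "0 0 -0.6 0 0 0 0.08; 0 0 -1 0 0 0 0.08; 0 0 -1 0 0 0 0.08; 0 0 -1 0 0 0 0.08; 0 0 -1 0 0 0 -0.5; 0 0 -1 0.95 0 0 -1; 0 0 -0.5 0.95 0 0 -1; 0 0 0 0.95 0 0 -1; 0 0 0 0.95 0 0 -1; 0 0 0 0.95 0 0 -1"
}}

```text
time_s: 9.2
tcp_pos: [0.5682, -0.039, 0.1565]
ee_rot: [[-0.701, -0.713, 0.007], [-0.713, 0.701, -0.002], [-0.003, -0.007, -1.0]]
wrist_force: [-0.3, -0.4, 0.5]
gripper_width: 0.917
gripper_force: 0.0
```

```bash
cat >> h.py <<'E'
def jb(n):
    img,d,P=cloud(n);np.savez("last_"+n+".npz",img=img,P=P)
    hsv=cv2.cvtColor(img,cv2.COLOR_RGB2HSV);H,S,V=[hsv[...,i].astype(int) for i in range(3)]
    m=np.isfinite(P[...,2])&(H<20)&(S>120)&(V>60)&(P[...,2]<.06)
    k,l,st,ce=cv2.connectedComponentsWithStats(m.astype(np.uint8))
    i=1+np.argmax(st[1:,4]); q=P[l==i]; t=q[q[:,2]>np.median(q[:,2])-.006]
    print(n,len(q),"z",np.percentile(q[:,2]*1000,[5,50,95]).round(1),cv2.minAreaRect(t[:,:2].astype(np.float32)*1000),ce[i])
    return img
E
python3 - <<'E'
from h import *
s=r.sense();go(s["tcp_pos"])
for n in("scene","top","wrist"):
    im=jb(n); cv2.imwrite(f"pics/{n}3.png",im[:,:,::-1])
E
```

```text
t 9.2 p [ 0.5682 -0.039   0.1565] y ang 135.48 z [ 0.007 -0.002 -1.   ] F [-0.3 -0.4  0.5] w 79.8 j [ 12.  20. -13.   0. -57. -57.]
units [0. 0. 0.]
scene 512 z [26.  28.4 30.5] ((515.6297607421875, 8.061199188232422), (98.28028106689453, 58.33218765258789), 45.725765228271484) [305.74023438 231.33203125]
top 380 z [24.2 29.5 34.3] ((517.7261962890625, 9.16592025756836), (99.12936401367188, 58.35712814331055), 45.87583541870117) [262.75263158 195.72368421]
wrist 5824 z [27.9 29.1 30.3] ((514.315185546875, 7.464874267578125), (100.14872741699219, 60.21854782104492), 45.62945556640625) [348.99931319 197.98540522]
```

View pics/wrist3.png

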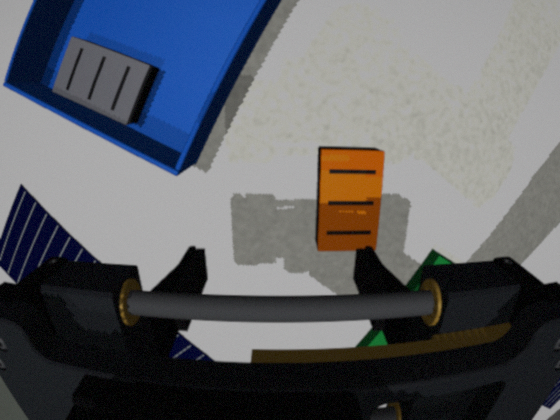

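The box lies flat with the lid up, at (349,198) in the wrist view. All three views agree: centre (0.5155, 0.008), lid top z 0.0285, long axis 45.7°. Now I regrasp across the 60 mm width, high enough for the tips to clear the tray.

Request:
{"method": "jog_arm", "body": {
  "plan": "0.12 0.9 0.5 0 0 0 -1; 0 1 0.5 0 0 0 -1; 0 0.92 0.5 0 0 0 -1; 0 0 1 0 0 0 -1; 0 0 1 0 0 0 -1; 0 0 0.7 0 0 0 -1; 0 0 0.6 0 0 0 -1; 0 0 0.5 0 0 0 -1; 0 0 0.46 0 0 0 -1; 0 0 0 0 0 0 -1"
}}

```text
time_s: 10.35
tcp_pos: [0.5149, 0.0079, 0.0092]
ee_rot: [[-0.702, -0.712, -0.003], [-0.712, 0.702, -0.0], [0.002, 0.002, -1.0]]
wrist_force: [-0.0, -0.1, 0.6]
gripper_width: 0.995
gripper_force: 0.0
```

Request:
{"method": "jog_arm", "body": {
  "plan": "0 0 0 0 0 0 1; 0 0 0 0 0 0 1; 0 0 0 0 0 0 1; 0 0 0 0 0 0 1; 0 0 0 0 0 0 1; 0 0 0 0 0 0 1; 0 0 0 0 0 0 1; 0 0 0 0 0 0 1; 0 0 0 0 0 0 1; 0 0 0 0 0 0 1"
}}

```text
time_s: 11.35
tcp_pos: [0.515, 0.0085, 0.0111]
ee_rot: [[-0.701, -0.713, 0.001], [-0.713, 0.701, 0.0], [-0.001, -0.0, -1.0]]
wrist_force: [-1.4, 0.6, 6.1]
gripper_width: 0.688
gripper_force: 30.0
```

Request:
{"method": "jog_arm", "body": {
  "plan": "0 0 -0.5 0 0 0 1; 0 0 -1 0 0 0 1; 0 0 -1 0 0 -0.95 1; 0 0 -1 0 0 -0.95 1; 0 0 -0.5 0 0 -0.95 1; 0 0 0 0 0 -0.95 1; 0 0 0 0 0 -0.95 1; 0 0 0 0 0 -0.95 1; 0 0 0 0 0 -0.95 1; 0 0 0 0 0 -0.95 1"
}}

```text
time_s: 12.35
tcp_pos: [0.5141, 0.0083, 0.1098]
ee_rot: [[0.285, -0.958, -0.001], [-0.958, -0.285, -0.0], [-0.0, 0.001, -1.0]]
wrist_force: [0.7, -0.1, -0.8]
gripper_width: 0.685
gripper_force: 30.0
```

Request:
{"method": "jog_arm", "body": {
  "plan": "-0.6 -0.2 0 0 0 0 1; -1 -0.25 0 0 0 0 1; -1 -0.25 0 0 0 0 1; -1 -0.25 0 0 0 0 1; -1 -0.25 0 0 0 0 1; -1 -0.25 0 0 0 0 1; -1 -0.25 0 0 0 0 1; -1 -0.25 0 0 0 0 1; -0.6 -0.23 0 0 0 0 1; 0 0 0 0 0 0 1"
}}

```text
time_s: 13.35
tcp_pos: [0.5096, 0.2227, 0.1102]
ee_rot: [[0.282, -0.959, 0.0], [-0.959, -0.282, 0.0], [-0.0, -0.0, -1.0]]
wrist_force: [0.9, 0.2, -1.1]
gripper_width: 0.688
gripper_force: 30.0
```

```bash
python3 - <<'E'
from h import *
go([.5027,.2444,.06],16.3)
img,d,P=cloud("wrist"); cv2.imwrite("pics/w4.png",img[:,:,::-1]); np.savez("w4.npz",img=img,P=P)
hsv=cv2.cvtColor(img,cv2.COLOR_RGB2HSV);H,S,V=[hsv[...,i].astype(int) for i in range(3)]
def rep(t,q):
    if len(q)>10: print(t,len(q),cv2.minAreaRect(q[:,:2].astype(np.float32)*1000),np.percentile(q[:,2]*1000,[5,50,95]).round(1))
f=np.isfinite(P[...,2]);g=f&(H>45)&(H<85)&(S>110)
rep("tray",P[g&(abs(P[...,2]-.02)<.004)]); rep("floor",P[g&(abs(P[...,2]-.01)<.004)])
o=f&(H<20)&(S>120)&(V>60)&(P[...,2]>.08)&(P[...,2]<.16)
k,l,st,ce=cv2.connectedComponentsWithStats(o.astype(np.uint8))
for i in range(1,k):
    if st[i,4]>150: rep(f"or{ce[i].round()}",P[l==i])
E
```

```text
t 13.35 p [0.5096 0.2227 0.1102] y ang -163.63 z [ 0.  0. -1.] F [ 0.9  0.2 -1.1] w 59.9 j [ 40.  22. -18.   0. -50. -24.]
turn z units 0.01
units [-0.91  0.02  2.01]
tray 15654 ((542.1447143554688, 256.6881103515625), (189.0352783203125, 209.31503295898438), 16.123266220092773) [19.8 21.1 22.3]
floor 5776 ((593.9797973632812, 243.11888122558594), (63.486106872558594, 118.49226379394531), 16.049104690551758) [10.  11.2 12.4]
or[280. 237.] 12357 ((513.9551391601562, 202.588134765625), (66.51923370361328, 59.3830451965332), 16.33184051513672) [127.1 128.2 129.2]
or[280. 337.] 2281 ((497.3996887207031, 257.7186279296875), (59.125457763671875, 21.77058982849121), 17.001483917236328) [127.3 128.2 129.1]
```

View pics/w4.png

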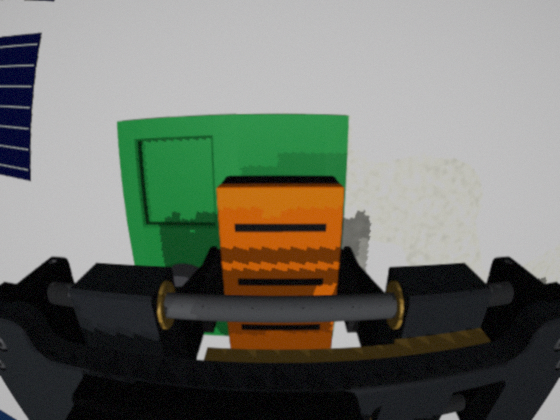

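The wrist view shows the held box, lid up, at (280,260), partly over the nest. The short nest is at (178,180). I'll measure the box in the hand and the tray in this same view for the alignment.

```bash
python3 - <<'E'
from h import *
z=np.load("w4.npz");img,P=z["img"],z["P"]
hsv=cv2.cvtColor(img,cv2.COLOR_RGB2HSV);H,S,V=[hsv[...,i].astype(int) for i in range(3)]
o=(H<20)&(S>120)&(V>60)&(abs(P[...,2]-.128)<.003)
s=r.sense();R=s["ee_rot"]
q=(P[o]-[.5096,.2227,.1102])@R*1000
for a in(0,1): print("xy"[a],np.percentile(q[:,a],[0,.2,1,5,50,95,99,99.8,100]).round(1))
# slope of left/right edges in tool frame and tray edges in tray frame
g=(H>45)&(H<85)&(S>110)&(abs(P[...,2]-.021)<.004)
t=(P[g]-[.5096,.2227,.1102])@R*1000
for a in(0,1): print("tray","xy"[a],np.percentile(t[:,a],[0,.2,1,50,99,99.8,100]).round(1))
# short nest edges
f=(H>45)&(H<85)&(abs(P[...,2]-.011)<.003)
t=(P[f]-[.5096,.2227,.1102])@R*1000
k=t[:,1]<-40
for a in(0,1): print("floor","xy"[a],np.percentile(t[k][:,a],[0,.2,1,50,99,99.8,100]).round(1))
E
```

```text
x [-48.  -47.1 -45.9 -41.3  18.9  47.7  49.6  49.9  50.2]
y [-28.8 -28.1 -27.5 -25.3   1.6  28.6  30.9  31.4  31.9]
tray x [-128.1 -125.7 -112.5   49.1   80.4   81.    81.3]
tray y [-135.4 -134.5 -133.5  -46.1   52.    53.4   54. ]
floor x [-55.1 -10.7 -10.3  27.3  62.   62.6  63.5]
floor y [-118.5 -118.1 -117.7  -85.8  -56.   -55.2  -54.8]
```

Request:
{"method": "jog_arm", "body": {
  "plan": "-0.5 0.02 0 0 0 0 1; -0.44 0 0 0 0 0 1; 0 0 0.8 0 0 0 1; 0 0 0.8 0 0 0 1; 0 0 0.6 0 0 0 1; 0 0 0.4 0 0 0 1; 0 0 0.3 0 0 0 1; 0 0 0.2 0 0 0 1; 0 0 0 0 0 0 1; 0 0 0 0 0 0 1"
}}

```text
time_s: 14.4
tcp_pos: [0.5029, 0.2431, 0.0336]
ee_rot: [[0.28, -0.96, 0.001], [-0.96, -0.28, 0.001], [-0.0, -0.001, -1.0]]
wrist_force: [0.2, -0.6, -0.9]
gripper_width: 0.689
gripper_force: 30.0
```

Request:
{"method": "jog_arm", "body": {
  "plan": "0 0 0.1 0 0 0 1; 0 0 0.1 0 0 0 1; 0 0 0.08 0 0 0 1; 0 0 0.06 0 0 0 1; 0 0 0.05 0 0 0 1; 0 0 0.02 0 0 0 1; 0 0 0 0 0 0 1; 0 0 0 0 0 0 1; 0 0 0 0 0 0 1; 0 0 0 0 0 0 1"
}}

```text
time_s: 15.4
tcp_pos: [0.5026, 0.243, 0.0229]
ee_rot: [[0.28, -0.96, 0.0], [-0.96, -0.28, 0.0], [-0.0, -0.0, -1.0]]
wrist_force: [-0.5, 1.6, -1.5]
gripper_width: 0.686
gripper_force: 30.0
```

Request:
{"method": "jog_arm", "body": {
  "plan": "0 0 0.03 0 0 0 1; 0 0 0 0 0 0 1; 0 0 0 0 0 0 0.2; 0 0 0 0 0 0 0; 0 0 0 0 0 0 -0.5; 0 0 0 0 0 0 -0.8; 0 0 0 0 0 0 -0.8; 0 0 0 0 0 0 -0.8; 0 0 -0.3 0 0 0 -0.8; 0 0 -0.7 0 0 0 -0.8"
}}

```text
time_s: 16.4
tcp_pos: [0.5016, 0.242, 0.0464]
ee_rot: [[0.28, -0.96, -0.003], [-0.96, -0.28, -0.002], [0.001, 0.003, -1.0]]
wrist_force: [-0.0, -0.0, 0.0]
gripper_width: 0.899
gripper_force: 0.0
```

Request:
{"method": "jog_arm", "body": {
  "plan": "0 0 -1 0 0 0 -0.8; 0 0 -1 0 0 0 -0.8; 0 0 -1 0 0 0 -0.8; 1 0 -1 0 0 0 -0.8; 1 0 -1 0 0 0 -0.8; 1 0 0 0 0 0 -0.8; 1 0 0 0 0 0 -0.8; 1 0 0 0 0 0 -0.8; 0 0 0 0 0 0 -0.8; 0 0 0 0 0 0 -0.8"
}}

```text
time_s: 17.4
tcp_pos: [0.5376, 0.1225, 0.1725]
ee_rot: [[0.279, -0.96, 0.0], [-0.96, -0.279, 0.0], [-0.0, -0.0, -1.0]]
wrist_force: [-0.2, 0.1, -0.4]
gripper_width: 0.898
gripper_force: 0.0
```

```bash
python3 - <<'E'
from h import *
go(r.sense()["tcp_pos"])
a=jb("scene");b=jb("top")
for n in("last_scene","last_top"):
    z=np.load(n+".npz");P=z["P"];img=z["img"]
    hsv=cv2.cvtColor(img,cv2.COLOR_RGB2HSV)
    g=(hsv[...,0]>45)&(hsv[...,0]<85)&(hsv[...,1]>120)&(abs(P[...,2]-.021)<.005)
    m=np.isfinite(P[...,2])&(hsv[...,0]<20)&(hsv[...,1]>120)&(np.hypot(P[...,0]-.5027,P[...,1]-.2444)<.065)&(P[...,2]<.05)
    A=np.c_[P[m][:,:2]-[.5027,.2444],np.ones(m.sum())];k=np.linalg.lstsq(A,P[m][:,2],rcond=None)[0]
    print(n,m.sum(),"plane deg",np.degrees(k[:2]).round(2),"z mm",1000*k[2],"tray z",1000*np.median(P[g][:,2]))
cv2.imwrite("pics/fin.png",np.hstack([cv2.resize(a[190:290,340:480],(400,400)),cv2.resize(b[130:230,110:240],(400,400))])[:,:,::-1])
E
```

```text
t 17.4 p [0.5376 0.1225 0.1725] y ang -163.78 z [ 0.  0. -1.] F [-0.2  0.1 -0.4] w 78.1 j [ 30.  17. -14.  -0. -58. -13.]
units [0. 0. 0.]
scene 698 z [33.8 38.  40.2] ((503.1453857421875, 241.93499755859375), (61.21383285522461, 101.56192779541016), 15.688385963439941) [397.35816619 221.86103152]
top 668 z [34.1 39.6 44.3] ((504.46319580078125, 243.82553100585938), (61.03600311279297, 99.56922912597656), 16.567588806152344) [180.4505988  193.21706587]
last_scene 702 plane deg [-1.06 -0.99] z mm 37.56674187414151 tray z 19.952960347100145
last_top 731 plane deg [1.29 1.25] z mm 38.83296466728985 tray z 21.061043649215794
```

View pics/fin.png

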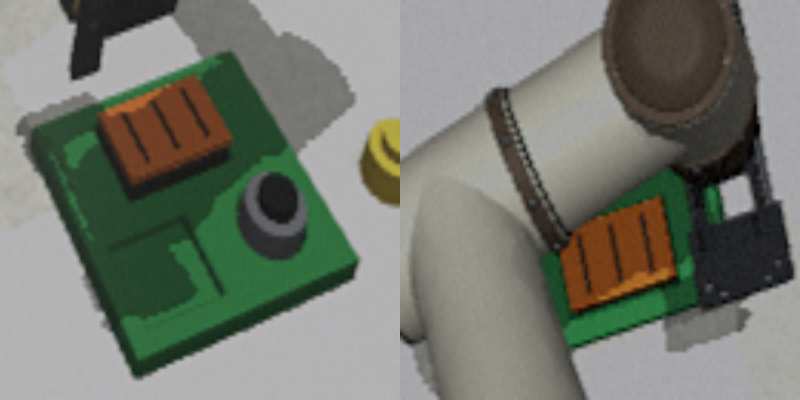

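The final crops show the box flat with the lid up in the long nest, at (165,130) in the scene half, and the plug still in place at (272,215). The lid sits 17.6–17.8 mm above the tray top, where 18 mm means fully seated. The apparent tilts in the two views have opposite signs, so they are noise. The arm is clear.

```bash
python3 -c "
from station import r
print(r.finish_job())"
```

```text
the job is handed in; nothing more can be done
None
```

The orange-lid junction box is lying flat, lid up and fully down in its nest in the green tray. The other crate parts and the plug were left alone, and I handed the job in at about 17.5 s.

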